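Nest the sorting cups off the case lid, then hold the lid open

ROBOT

A 6-joint arm with a two-finger parallel gripper is mounted at the origin on the work surface. World frame = base frame: x ahead of the robot, y to its left, z up, the work surface at z = 0. Lengths are in m, angles in degrees, forces in N, time in s.
With the tool pointing down it reaches from about 0.25 to 0.725 m from the base axis. Payload 9.7 kg.
Tool frame: the origin (TCP) lies where the fingers leave the gripper's body, on its centre line; the fingertips stand 73 mm ahead of it and the grasp point (between the pads) lies 54 mm ahead of it; y points along the fingers, x is the direction in which the jaws open and shut, and the axes are right-handed (so a half turn about y gives the same grasp; the last joint's range is limited). The gripper opens to 85 mm and grips with 20 to 120 N. Pads are 22 mm wide; open, the fingers measure 114 mm over their backs; the gripper's body (76 mm by 85 mm) begins 54 mm behind the grasp point. The pads swing forward as they close: fully open they stand 13 mm farther back than shut.
Start: joints at [-75.745, 4.979, 10.078, 95.1, 0, 90], TCP at [0.135, -0.533, 0.304] pointing down, gripper open.
Joint ranges: [-179.16, 179.16], [-48.56, 103.87], [-65.8, 70.77], [-126.05, 130.52], [-82.76, 87.17], [-180, 180]. Speed limits (degrees/s): [127.2, 127.2, 147.25, 180, 180, 180].

INTERFACE

Orientations are given as [roll, pitch, yaw] about the fixed x, y, z axes, in that order (R = Rz(yaw) Ry(pitch) Rx(roll)).
In Python, from workcell import sensors, imaging, bot, models gives the robot as it stands.
- The arm moves only by the tool arm_command, never from a script. Its argument "rows" is one flat list of numbers, 7 for each row, row after row: the shift along the tool's x, y, z in cm, then the turn, a rotation vector about the tool's x, y, z in degrees, then the gripper's target within -1 to 1 (fully open at 1, half-way at 0, shut at -1). A call has 1 to 12 rows; each row is the pose to reach, as a shift and turn from the pose commanded when the call began, along the tool's axes at that moment; what a row does not reach only later rows make up. A row lasts 1/12 s, in which the tool goes at most 41.7 mm and 7.16 degrees, less where a joint would pass 70% of its speed; a pose out of reach is approached as far as the arm can. A call with a gripper value outside its range is refused whole. The fingers move at their own pace and stop on an object; "force" is the grip in N (left out, the last holds). Time passes only in rows, so rows that repeat a pose let the fingers close. It gives the time, the measured TCP pose, the force and the opening at its end, in the units of the state.
- sensors.get_obs(): the state, without advancing time (a new reading comes with each control period).
- imaging.camera(name): name is "scene" or "side" or "wrist"; returns a dict with "pixels" (384x512x3 uint8, blue, green, red), "z_map" (384x512 float32, m along the optical axis (not along the pixel's ray), 0 where there is no reading), "camera_matrix" (3x3 intrinsics, pixels), "D" ([k1, k2, p1, p2, k3] as OpenCV has them; the pictures are not rectified), "world_from_camera" (4x4, takes a point from camera to world coordinates). Camera axes: x right, y up, looking along -z (the intrinsics and any distortion apply to the point x, -y, -z); pixel columns grow to the right and rows downward; lengths in m; the calibration is good to about 2 mm. A picture is of the moment at which its call begins.
- bot.job_done(): hands the job in, once; it reports no verdict.
Trained networks look in the newest picture that a camera, given by its name, has taken for a name from the list of things; names that differ only in an ending like _2 or _b are one class to them, and where a whole thing is asked for, a point or a joint stands for the part that bears it (a point fixed in the world has none). Each returns a list of dicts, best first, with "conf" (0 to 1); they miss things now and then, are a little off and sometimes report something else, mostly with a low value. They report only what shows in the picture. A call takes as long as a camera call. They do not tell look-alikes from the thing itself.
- models.search_frame(thing, camera): "extent" ([centre column, centre row, width, height] in pixels, round what is visible of it).
- models.spot_point(thing, camera): "location" ([column, row] in pixels: a listed point, or the origin of a listed thing).
The state is a dict: "time": time; "q": joint angles; "qd": joint speeds; "joint_efforts": joint torques, N m; "ee_pos": TCP position; "tcp_rot": TCP orientation; "wrist_force": force on the tool from outside, world axes, zero at the start; "torque": the same for the moment, N m; "opening": finger opening in m.
Only numpy, scipy, OpenCV 4.12 (cv2) and the standard library are available. Lean on these libraries where they do the work, as an engineer would, in place of code of your own. Each camera call takes 0.05 s, during which the arm holds its last target.

TASK

Two sorting cups stand on the lid of the board case: clear them off by nesting the cups by size, first the yellow one upright into the white one on the bench, then the red one into the yellow. Then lift the case lid by its handle to 60 degrees from closed and finish still holding it there with the gripper, because it falls shut if let go and a colleague opposite will reach in. Leave the solder spool, flux tin and loose circuit board where they are.

Things in the scene. Friction and masses are not known exactly. Their poses are not given: they have to be found in the camera images.
- case: Black instrument case fixed to the bench, 200 (its x) x 240 (its y) x 80 mm high without its lid; open box under a grey lid, boards in foam inside. Origin: centre of the underside, on the bench. Its x points away from the robot (turned by up to about 17 deg), z up. The lid's hinge runs along its y on the edge next to the robot (its -x edge). The lid's top, when shut, is 88.5 mm above the bench
- lid (a joint): Opening angle of the lid in rad: 0 shut, grows as the far edge rises and swings up and back towards the robot, stop at 1.75; 60 degrees is 1.047. The hinge is free: the lid (200 x 240 x 8 mm, about 0.25 to 0.45 kg) falls shut under its own weight when let go anywhere below about 80 degrees
- lid_hinge (a point): Middle of the lid's hinge line, at case x -100, y 0, z 80.5 mm; this frame moves with the lid: at angle 0 its axes are those of the case, its x runs from the hinge along the underside of the lid, its y is the hinge line, its z is the lid's outward normal
- lid_bar (a point): Centre of the lid's black handle, a round bar 12 mm thick, parallel to the hinge, about 98 mm clear between its two posts. In the lid_hinge frame it lies at x 165, y 0, z 48 mm (so 40 mm above the lid's top face; 128.5 mm above the bench when shut). The bar can be pinched from above across its thickness, and can turn between the fingers as the lid swings
- cup_large: White open cup, loose, standing on the bench: 78 mm across the rim, 70 mm across the foot, 45 mm high, walls 3 mm, floor 4 mm thick, about 0.09 kg. Origin: centre of its underside, z up along its axis
- cup_medium: Yellow open cup, loose, on the case's lid at first: 56 mm across the rim, 50 mm across the foot, 65 mm high, walls 3 mm, floor 4 mm, about 0.06 kg. Origin: centre of its underside, z up along its axis. Standing in the white cup its rim stands 24 mm above the white rim
- cup_small: Red open cup, loose, on the case's lid at first: 36 mm across the rim, 32 mm across the foot, 85 mm high, walls 3 mm, floor 4 mm, about 0.04 kg. Origin: centre of its underside, z up along its axis. Standing in the yellow cup its rim stands 24 mm above the yellow rim
- spool: Bystander: green solder spool standing on the bench, 60 mm across, 40 mm high. Origin: centre of its underside
- flux_tin: Bystander: round metal flux tin with amber top, 64 mm across, 24 mm high. Origin: centre of its underside
- board: Bystander: loose green circuit board 54 x 70 x 5 mm with parts up to 17 mm high. Origin: centre of its underside
Not all that is in view belongs to the job. Of the things like the cup_small, leave any that is green or purple; of the rest the smaller one is meant.

How it is judged (in metres and radians):
On the way, in this order (a step that is already met when the one before it is completed fails the run):
1. the yellow cup stands upright in the white cup, let go (height (world z) of cup_large below 0.006 m and angle between cup_large's own z axis and vertical below 0.1 rad and horizontal distance between cup_medium and cup_large below 0.013 m and z of cup_medium in the frame of cup_large between -0.002 and 0.009 m and angle between cup_medium's own z axis and vertical below 0.15 rad and contact force between cup_medium and the fingers below 0.05 N), for 0.2 s.
2. the red cup stands upright in the yellow cup, itself still in the white cup, let go (all of step 1 and horizontal distance between cup_small and cup_medium below 0.013 m and z of cup_small in the frame of cup_medium between -0.002 and 0.009 m and angle between cup_small's own z axis and vertical below 0.15 rad and contact force between cup_small and the fingers below 0.05 N), for 0.2 s.
At the end, for the whole second after the job is handed in: The white cup stands upright on the bench with the yellow cup inside it and the red cup inside that (each within 13 mm of centred, on the floor of the next, upright to 0.15 rad); the lid is at 60 degrees, give or take 6, and still, carried by the gripper's fingers and by nothing else (height (world z) of cup_large below 0.006 m and angle between cup_large's own z axis and vertical below 0.1 rad and horizontal distance between cup_medium and cup_large below 0.013 m and z of cup_medium in the frame of cup_large between -0.002 and 0.009 m and angle between each of cup_medium, cup_small's own z axis and vertical below 0.15 rad and horizontal distance between cup_small and cup_medium below 0.013 m and z of cup_small in the frame of cup_medium between -0.002 and 0.009 m and value of joint lid between 0.942 and 1.152 rad and velocity of joint lid between -0.1 and 0.1 rad/s and contact force between lid and the fingers above 0.3 N and contact force between lid and cup_large below 0.05 N and contact force between lid and cup_medium below 0.05 N and contact force between lid and cup_small below 0.05 N and contact force between lid and spool below 0.05 N and contact force between lid and flux_tin below 0.05 N and contact force between lid and board below 0.05 N); the arm keeps its last pose, push and grip.
It fails at once if the solder spool is shifted by more than 25 mm (distance of spool from where it was at the start of the episode above 0.025 m).
It fails at once if the flux tin is shifted by more than 25 mm (distance of flux_tin from where it was at the start of the episode above 0.025 m).
It fails at once if the loose circuit board is shifted by more than 25 mm (distance of board from where it was at the start of the episode above 0.025 m).
It also fails if it takes over 72 s, if anything falls off the work surface, if the arm or the gripper's body presses on something with over 40 N, if the wrist force passes 120 N, or if a joint passes its speed limit or range.

## Working session

There is one attempt and no reset: what is moved stays moved. The work goes in short steps, Python scripts to look and compute and a tool call to move; the robot and the scene stay as the last step left them, time stands still between calls to the robot, and variables do not carry over. Pictures are saved under pics/ and viewed, and the job is handed in when it is done.

Besides the shell and the picture viewer there is one more tool, called in YAML: its name, and indented under it one key for each argument. arm_command: Moves the arm, as the interface text tells. Its arguments: {"type":"object","properties":{"rows":{"type":"array","items":{"type":"number"}},"force":{"type":"number"}},"required":["rows"]}

```bash
ls; mkdir -p pics; cat > h.py <<'E'
import numpy as np, cv2
from workcell import sensors, imaging, bot, models
from scipy.spatial.transform import Rotation as R
def world(c):
    K=c["camera_matrix"];D=np.array(c["D"],float);T=np.array(c["world_from_camera"]);z=c["z_map"]
    h,w=z.shape
    u,v=np.meshgrid(np.arange(w),np.arange(h))
    p=cv2.undistortPoints(np.stack([u,v],-1).reshape(-1,1,2).astype(np.float64),np.array(K,float),D).reshape(h,w,2)
    P=np.stack([p[...,0]*z,-p[...,1]*z,-z],-1)
    W=P@T[:3,:3].T+T[:3,3]
    W[z<=0]=np.nan
    return W
E
python3 - <<'E'
from h import *
o=sensors.get_obs()
for k in o: print(k,o[k])
import pickle
for n in ["scene","side","wrist"]:
    c=imaging.camera(n); cv2.imwrite(f"pics/{n}0.png",c["pixels"]); pickle.dump(c,open(f"{n}0.pkl","wb"))
    print(n,c["world_from_camera"])
    for t in ["case","lid_bar","lid_hinge","cup_large","cup_medium","cup_small","spool","flux_tin","board"]:
        print(t,[(np.round(d["extent"]).tolist(),round(d["conf"],2)) for d in models.search_frame(t,n)],[(np.round(d["location"]).tolist(),round(d["conf"],2)) for d in models.spot_point(t,n)])
print(sensors.get_obs()["time"])
E
```

```text
pics
time 0.0
q [-7.57459735e+01  5.01021722e+00  1.00349596e+01  9.50996054e+01
  9.11238823e-04  9.00009886e+01]
qd [ 0.00191348  0.03299582 -0.00941771  0.12094226  0.12418024 -0.03938502]
joint_efforts [-2.22994968e-03 -5.20389998e+01  4.64802969e+01  1.63462147e-02
 -1.50396418e-04  1.07417614e-05]
ee_pos [ 0.13539232 -0.53293782  0.30319601]
tcp_rot [-8.99990901e+01  7.48630273e-02 -7.57469621e+01]
wrist_force [-0.3253354  -0.14990476  0.03468659]
torque [-0.04079681  0.04103563 -0.00394119]
opening 0.08515889051436162
scene [[ 0.59474012 -0.44142995  0.67188079  1.22238992]
 [ 0.80388547  0.33407886 -0.49209702 -0.50554719]
 [-0.00723481  0.83278504  0.55354922  0.6458471 ]
 [ 0.          0.          0.          1.        ]]
case [([200.0, 235.0, 118.0, 97.0], 0.94)] [([203.0, 243.0], 0.66), ([171.0, 222.0], 0.19)]
lid_bar [([199.0, 227.0, 113.0, 71.0], 0.56)] [([208.0, 219.0], 0.55)]
lid_hinge [([200.0, 222.0, 112.0, 71.0], 0.56)] [([187.0, 201.0], 0.83)]
cup_large [([305.0, 194.0, 26.0, 26.0], 0.62)] [([303.0, 197.0], 0.94)]
cup_medium [([168.0, 212.0, 24.0, 32.0], 0.62)] [(
[... 1288 characters left out ...]
, 220.0], 0.82), ([315.0, 180.0], 0.74), ([318.0, 198.0], 0.57), ([271.0, 176.0], 0.48)]
spool [([321.0, 335.0, 25.0, 30.0], 0.84)] [([319.0, 340.0], 0.66)]
flux_tin [([335.0, 152.0, 18.0, 15.0], 0.56), ([268.0, 177.0, 74.0, 72.0], 0.27)] [([333.0, 154.0], 0.69)]
board [([184.0, 214.0, 19.0, 17.0], 0.78)] [([184.0, 214.0], 0.77), ([268.0, 175.0], 0.34)]
wrist [[ 0.24717138  0.91624128  0.3152907   0.21808128]
 [-0.96897101  0.23330992  0.08161901 -0.51207449]
 [ 0.00122226 -0.32568143  0.94547877  0.3740372 ]
 [ 0.          0.          0.          1.        ]]
case [] []
lid_bar [] []
lid_hinge [] []
cup_large [] []
cup_medium [] []
cup_small [] []
spool [] []
flux_tin [] []
board [] []
2.85
```

View images.

```bash
python3 - <<'E'
import cv2
a=cv2.imread("pics/scene0.png")[120:310,70:360]; cv2.imwrite("pics/sc0.png",cv2.resize(a,None,fx=2.7,fy=2.7,interpolation=cv2.INTER_CUBIC))
a=cv2.imread("pics/side0.png")[110:370,150:370]; cv2.imwrite("pics/sd0.png",cv2.resize(a,None,fx=2.3,fy=2.3,interpolation=cv2.INTER_CUBIC))
E
```

```text
(no output)
```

View pics/sc0.png

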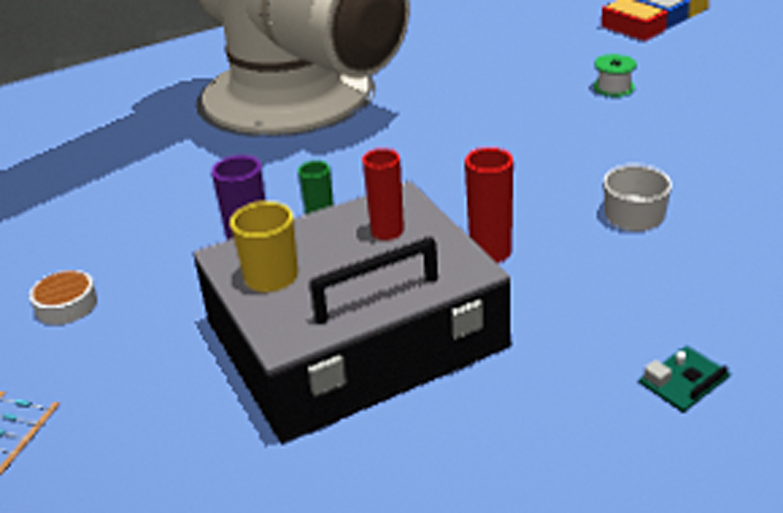

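View pics/sd0.png

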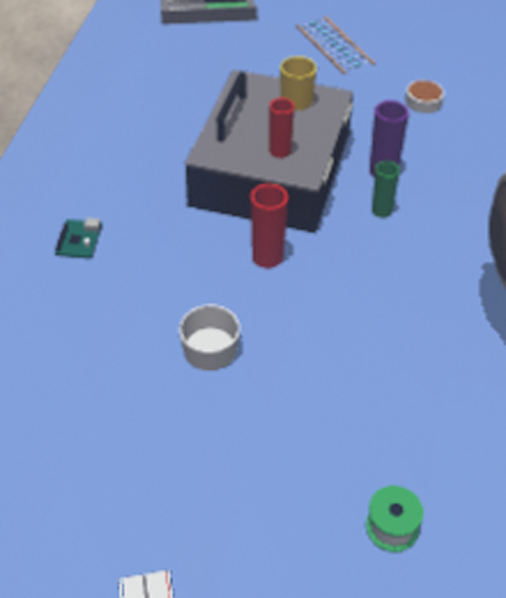

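Cup_small candidates in the scene image: purple (158,192) and green (188,190) are excluded by colour. That leaves red on the lid (213,192) and a bigger red one on the bench (253,195). The smaller red one, on the lid, is meant. I'll measure it to confirm.

```bash
cat > meas.py <<'E'
from h import *
import pickle
from scipy.optimize import least_squares
def fitc(P):
    f=lambda p:np.hypot(P[:,0]-p[0],P[:,1]-p[1])-p[2]
    s=least_squares(f,[*P[:,:2].mean(0),0.03],loss="soft_l1",f_scale=0.002); return s.x
def masks(c):
    hsv=cv2.cvtColor(c["pixels"],cv2.COLOR_BGR2HSV); return hsv
E
python3 - <<'E'
from meas import *
boxes={"scene":dict(large=[305,194,28,28],med=[168,212,28,36],red=[213,192,17,35],redbig=[253,195,20,43],purple=[158,192,20,34],green=[188,190,14,24],spool=[297,148,20,16],tin=[93,230,26,24],board=[324,261,34,26]),
"side":dict(large=[241,257,30,30],med=[280,146,19,26],red=[272,165,14,28],redbig=[266,208,19,38],purple=[319,170,18,36],green=[318,192,14,28],spool=[321,335,26,30],tin=[335,152,19,16],board=[184,214,22,19])}
for n in boxes:
    c=pickle.load(open(n+"0.pkl","rb")); W=world(c); hsv=masks(c).astype(int)
    print(n,"bench z",np.nanmedian(W[280:300,380:420,2]))
    for k,(x,y,w,h) in boxes[n].items():
        sl=np.s_[int(y-h/2):int(y+h/2)+1,int(x-w/2):int(x+w/2)+1]
        P=W[sl].reshape(-1,3);H=hsv[sl].reshape(-1,3)
        m=~np.isnan(P[:,0])
        hh,s,v=H.T
        if k in("red","redbig"): m&=((hh<8)|(hh>172))&(s>150)
        elif k=="med": m&=(hh>18)&(hh<32)&(s>120)
        elif k=="purple": m&=(hh>125)&(hh<160)&(s>80)
        elif k=="green": m&=(hh>45)&(hh<85)&(s>100)
        elif k=="large": m&=(s<60)
        elif k in("spool","tin","board"): m&=~((hh>100)&(hh<120)&(s>80))
        P=P[m]; zt=np.percentile(P[:,2],97)
        top=P[P[:,2]>zt-0.006]
        r=fitc(top)
        print(k,len(P),"zmin/max",np.round(np.percentile(P[:,2],[2,97]),3),"rim fit",np.round(r,4),"bbox",np.round(P.min(0),3),np.round(P.max(0),3))
E
```

```text
scene bench z -0.0035167889934578644
large 513 zmin/max [-0.003  0.042] rim fit [0.5389 0.1842 0.037 ] bbox [ 0.442  0.146 -0.006] [0.578 0.28  0.044]
med 663 zmin/max [0.085 0.151] rim fit [ 0.5041 -0.2489  0.0255] bbox [ 0.27  -0.275 -0.004] [ 0.532 -0.135  0.153]
red 399 zmin/max [0.09 0.17] rim fit [ 0.5068 -0.1253  0.0163] bbox [ 0.489 -0.143  0.087] [ 0.525 -0.107  0.171]
redbig 618 zmin/max [0.009 0.117] rim fit [0.498  0.0052 0.023 ] bbox [ 0.297 -0.02  -0.005] [0.524 0.127 0.121]
purple 341 zmin/max [-0.002  0.12 ] rim fit [ 0.3561 -0.2146  0.0231] bbox [ 0.12  -0.24  -0.004] [ 0.382 -0.115  0.122]
green 183 zmin/max [0.039 0.082] rim fit [ 0.348  -0.1257  0.0158] bbox [ 0.329 -0.143  0.035] [ 0.366 -0.108  0.084]
spool 209 zmin/max [-0.003  0.038] rim fit [0.2777 0.3855 0.0228] bbox [ 0.18   0.355 -0.008] [0.308 0.475 0.039]
tin 403 zmin/max [-0.     0.024] rim fit [ 0.3094 -0.407   0.0229] bbox [ 0.241 -0.438 -0.003] [ 0.342 -0.37   0.026]
board 456 zmin/max [-0.001  0.016] rim fit [0.7726 0.0305 0.0263] bbox [ 0.736 -0.004 -0.003] [0.803 0.069 0.018]
side bench z -0.00042
[... 349 characters left out ...]
  0.178]
redbig 106 zmin/max [0.081 0.124] rim fit [0.4951 0.0109 0.023 ] bbox [ 0.472 -0.058  0.041] [0.534 0.039 0.126]
purple 333 zmin/max [0.02  0.124] rim fit [ 0.3527 -0.2089  0.0233] bbox [ 0.329 -0.238  0.004] [ 0.377 -0.18   0.128]
green 185 zmin/max [0.005 0.087] rim fit [ 0.3452 -0.1193  0.0158] bbox [ 0.33  -0.14   0.001] [ 0.36  -0.1    0.091]
spool 564 zmin/max [0.001 0.043] rim fit [0.276  0.3903 0.0221] bbox [ 0.243  0.335 -0.003] [0.306 0.421 0.045]
tin 225 zmin/max [-0.001  0.121] rim fit [ 0.3603 -0.2078  0.0311] bbox [ 0.273 -0.464 -0.004] [ 0.34  -0.199  0.126]
board 233 zmin/max [0.002 0.02 ] rim fit [0.7556 0.0283 0.0166] bbox [ 0.742 -0.01  -0.001] [0.798 0.075 0.024]
```

```bash
python3 - <<'E'
from meas import *
allb=[]
for n in ["scene","side"]:
    c=pickle.load(open(n+"0.pkl","rb")); W=world(c); hsv=masks(c).astype(int)
    off=-0.0035 if n=="scene" else 0.0017
    z=W[...,2]-off
    # refine: bench z near case
    m=(abs(z-0.0885)<0.006)&(W[...,0]>0.3)&(W[...,0]<0.75)&(W[...,1]>-0.4)&(W[...,1]<0.15)&(hsv[...,1]<70)
    lab=cv2.connectedComponentsWithStats(m.astype(np.uint8))
    i=1+np.argmax(lab[2][1:,4]); m=lab[1]==i
    P=W[m]; print(n,len(P),"z",np.median(P[:,2]))
    r=cv2.minAreaRect((P[:,:2]*1000).astype(np.float32)); print(r)
    # bar
    m=(abs(z-0.1285)<0.012)&(W[...,0]>0.45)&(W[...,0]<0.75)&(W[...,1]>-0.3)&(W[...,1]<0.1)&(hsv[...,2]<70)
    P=W[m]; print("bar",len(P),P.mean(0),np.percentile(P,[2,98],axis=0))
    cc=P[:,:2].mean(0);u,s,vt=np.linalg.svd(P[:,:2]-cc);print("dir",np.degrees(np.arctan2(vt[0,1],vt[0,0])), "ext",np.percentile((P[:,:2]-cc)@vt[0],[1,99]))
E
```

```text
scene 3486 z 0.08623822708212087
((528.8129272460938, -181.8561553955078), (239.33920288085938, 202.715576171875), 85.80164337158203)
bar 247 [ 0.59573872 -0.18917387  0.12795675] [[ 0.58900872 -0.24556101  0.11539331]
 [ 0.60286014 -0.12928482  0.13340516]]
dir -94.29388191335222 ext [-0.06166626  0.058047  ]
side 2025 z 0.08963065090019051
((525.0484619140625, -176.2330322265625), (248.3275604248047, 204.88192749023438), 85.4576187133789)
bar 55 [ 0.59046596 -0.1729958   0.1334362 ] [[ 0.58387352 -0.22983773  0.12129019]
 [ 0.59729809 -0.12264942  0.13924448]]
dir 85.15264877576998 ext [-0.05742433  0.0517915 ]
```

```bash
cat >> h.py <<'E'
def goto(p,yaw,roll=-90,frm=None):
    """print tool-frame shift (cm) & rotvec (deg)"""
    o=sensors.get_obs()
    P,rp=(np.array(o["ee_pos"]),o["tcp_rot"]) if frm is None else (np.array(frm[0]),frm[1])
    A=R.from_euler("xyz",rp,degrees=True); B=R.from_euler("xyz",[roll,0,yaw],degrees=True)
    d=A.inv().apply(np.array(p)-P)*100; r=(A.inv()*B).as_rotvec(degrees=True)
    print("t=%.2f"%o["time"],"from",np.round(P,4),np.round(rp,2),"shift cm",np.round(d,2),"rot",np.round(r,2),"rows>=%.1f"%max(np.linalg.norm(d)/4.17,np.linalg.norm(r)/7.16))
E
python3 -c "
from h import *
goto([.503,-.246,.30],-90)"
```

```text
t=2.85 from [ 0.1354 -0.5331  0.3039] [-90.     0.   -75.75] shift cm [-18.77   0.39  42.69] rot [-0.   14.25 -0.  ] rows>=11.2
```

arm_command:
  rows: [-18.8, 0.4, 42.7, 0, 14.25, 0, 1, -18.8, 0.4, 42.7, 0, 14.25, 0, 1, -18.8, 0.4, 42.7, 0, 14.25, 0, 1, -18.8, 0.4, 42.7, 0, 14.25, 0, 1, -18.8, 0.4, 42.7, 0, 14.25, 0, 1, -18.8, 0.4, 42.7, 0, 14.25, 0, 1, -18.8, 0.4, 42.7, 0, 14.25, 0, 1, -18.8, 0.4, 42.7, 0, 14.25, 0, 1, -18.8, 0.4, 42.7, 0, 14.25, 0, 1, -18.8, 0.4, 42.7, 0, 14.25, 0, 1, -18.8, 0.4, 42.7, 0, 14.25, 0, 1, -18.8, 0.4, 42.7, 0, 14.25, 0, 1]

```text
time: 3.85
ee_pos: [0.5061, -0.2425, 0.2993]
tcp_rot: [-90.0, 0.1, -89.8]
wrist_force: [0.5, -0.5, 0.1]
opening: 0.0854
```

```bash
python3 - <<'E'
from meas import *
goto([.503,-.246,.30],-90)
c=imaging.camera("wrist"); pickle.dump(c,open("wrist1.pkl","wb")); cv2.imwrite("pics/w1.png",c["pixels"])
W=world(c);h=masks(c).astype(int)
for nm,m in [("yellow",(h[...,0]>18)&(h[...,0]<32)&(h[...,1]>120)),("red",((h[...,0]<8)|(h[...,0]>172))&(h[...,1]>150))]:
    P=W[m&(W[...,2]>.09)];
    if len(P)<20: print(nm,len(P));continue
    zt=np.percentile(P[:,2],97);print(nm,len(P),zt,fitc(P[P[:,2]>zt-.005]))
E
```

```text
t=3.85 from [ 0.5061 -0.2425  0.2993] [-8.997e+01  5.000e-02 -8.981e+01] shift cm [ 0.35 -0.07 -0.31] rot [-0.03  0.19 -0.05] rows>=0.1
yellow 5146 0.1540722474479547 [ 0.50410353 -0.24826681  0.02599373]
red 4432 0.17386073067756724 [ 0.50665502 -0.12472744  0.01617804]
```

View pics/w1.png

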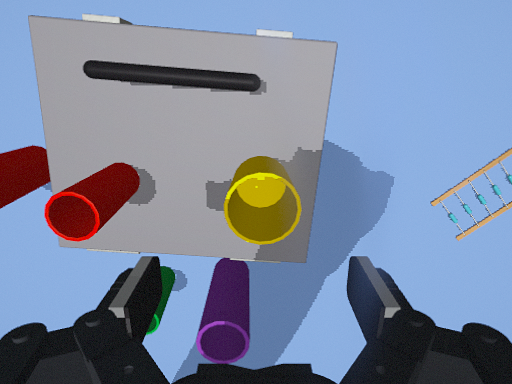

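```bash
python3 - <<'E'
from meas import *
c=pickle.load(open("wrist1.pkl","rb"));W=world(c)
for sl in [np.s_[255:300,130:160],np.s_[255:300,348:375]]:
    P=W[sl].reshape(-1,3);P=P[P[:,2]>.18];print(len(P),np.percentile(P,[1,50,99],axis=0).round(4).tolist())
goto([.503,-.246,.30],-90)
c=imaging.camera("wrist");W=world(c);h=masks(c).astype(int)
m=(h[...,0]>18)&(h[...,0]<32)&(h[...,1]>120)
P=W[m&(W[...,2]>.09)];zt=np.percentile(P[:,2],97);print(zt,fitc(P[P[:,2]>zt-.005]))
E
```

```text
1218 [[0.4995, -0.1999, 0.2414], [0.517, -0.1993, 0.2545], [0.519, -0.193, 0.272]]
1122 [[0.4995, -0.2912, 0.2409], [0.5163, -0.2852, 0.2532], [0.5193, -0.2847, 0.2703]]
t=3.90 from [ 0.5064 -0.2423  0.299 ] [-9.000e+01  6.000e-02 -8.976e+01] shift cm [ 0.37 -0.1  -0.34] rot [-0.    0.24 -0.06] rows>=0.1
0.1541954045303972 [ 0.50411616 -0.24824715  0.02601292]
```

```bash
python3 -c "
from h import *
goto([.504,-.248,.207],-90)"
```

```text
t=3.95 from [ 0.5048 -0.2438  0.2992] [-9.004e+01  4.000e-02 -8.978e+01] shift cm [ 0.43  9.22 -0.07] rot [ 0.04  0.22 -0.04] rows>=2.2
```

arm_command:
  rows: [0.2, 3.5, 0.1, 0, 0, 0, 1, 0.2, 7, 0.1, 0, 0, 0, 1, 0.2, 9.3, 0.1, 0, 0, 0, 1, 0.2, 9.3, 0.1, 0, 0, 0, 1, 0.2, 9.3, 0.1, 0, 0, 0, 1]

```text
time: 4.37
ee_pos: [0.5029, -0.2482, 0.2067]
tcp_rot: [-90.1, 0.0, -90.1]
wrist_force: [-0.3, -0.7, 0.0]
opening: 0.0853
```

```bash
python3 -c "
from h import *
goto([.504,-.248,.207],-90)"
```

```text
t=4.37 from [ 0.5029 -0.2482  0.2067] [-9.010e+01  4.000e-02 -9.005e+01] shift cm [-0.02 -0.03  0.11] rot [ 0.1  -0.05 -0.04] rows>=0.0
```

arm_command:
  rows: [0, 0, 0, 0, 0, 0, -1, 0, 0, 0, 0, 0, 0, -1, 0, 0, 0, 0, 0, 0, -1, 0, 0, 0, 0, 0, 0, -1, 0, 0, 0, 0, 0, 0, -1, 0, 0, 0, 0, 0, 0, -1, 0, 0, 0, 0, 0, 0, -1]
  force: 30

```text
time: 4.95
ee_pos: [0.5046, -0.2482, 0.2094]
tcp_rot: [-89.8, -0.1, -90.0]
wrist_force: [-0.4, -0.9, 6.7]
opening: 0.0534
```

arm_command:
  rows: [0, -2, 0, 0, 0, 0, -1, 0, -5, 0, 0, 0, 0, -1, 0, -8, 0, 0, 0, 0, -1, 0, -11, 0, 0, 0, 0, -1, 0, -11.5, 0, 0, 0, 0, -1, 0, -11.5, 0, 0, 0, 0, -1]

```text
time: 5.45
ee_pos: [0.5046, -0.248, 0.3252]
tcp_rot: [-89.7, -0.1, -90.0]
wrist_force: [-0.5, 0.1, -1.2]
opening: 0.0539
```

```bash
python3 - <<'E'
from meas import *
c=imaging.camera("wrist"); cv2.imwrite("pics/w2.png",c["pixels"])
c=imaging.camera("scene"); pickle.dump(c,open("scene2.pkl","wb"));cv2.imwrite("pics/s2.png",cv2.resize(c["pixels"][60:260,100:340],None,fx=3,fy=3,interpolation=cv2.INTER_CUBIC))
goto([.537,.187,.33],-90)
E
```

```text
t=5.55 from [ 0.5041 -0.2478  0.3216] [-89.99  -0.   -89.99] shift cm [-43.48  -0.85   3.3 ] rot [-0.01  0.01  0.  ] rows>=10.5
```

View pics/w2.png

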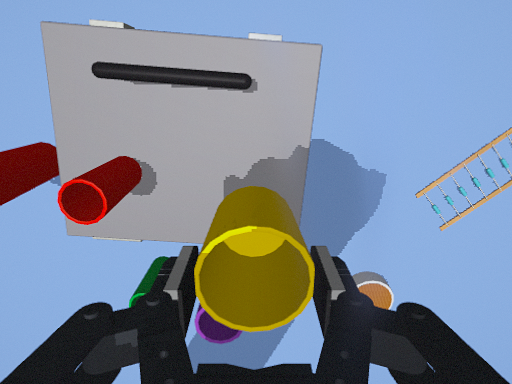

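View pics/s2.png

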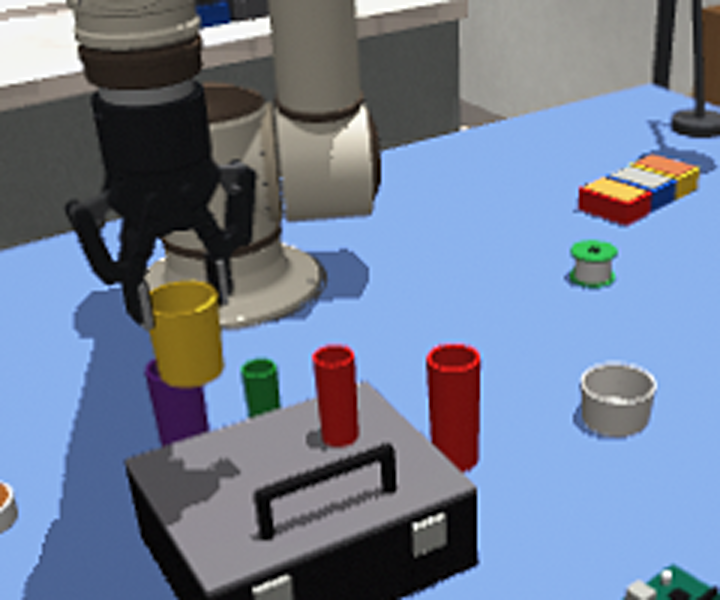

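arm_command:
  rows: [-43.4, -0.9, 3.4, 0, 0, 0, -1, -43.4, -0.9, 3.4, 0, 0, 0, -1, -43.4, -0.9, 3.4, 0, 0, 0, -1, -43.4, -0.9, 3.4, 0, 0, 0, -1, -43.4, -0.9, 3.4, 0, 0, 0, -1, -43.4, -0.9, 3.4, 0, 0, 0, -1, -43.4, -0.9, 3.4, 0, 0, 0, -1, -43.4, -0.9, 3.4, 0, 0, 0, -1, -43.4, -0.9, 3.4, 0, 0, 0, -1, -43.4, -0.9, 3.4, 0, 0, 0, -1, -43.4, -0.9, 3.4, 0, 0, 0, -1, -43.4, -0.9, 3.4, 0, 0, 0, -1]

```text
time: 6.55
ee_pos: [0.5426, 0.037, 0.3298]
tcp_rot: [-90.1, 1.7, -86.7]
wrist_force: [-0.9, -0.2, -1.2]
opening: 0.0533
```

```bash
python3 - <<'E'
from meas import *
c=imaging.camera("wrist"); cv2.imwrite("pics/w3.png",c["pixels"])
W=world(c);h=masks(c).astype(int)
m=(h[...,0]>18)&(h[...,0]<32)&(h[...,1]>120)
P=W[m&(W[...,2]>.09)];zt=np.percentile(P[:,2],97);print("yellow",zt,fitc(P[P[:,2]>zt-.005]))
m=(h[...,1]<60)&(h[...,2]>60)
P=W[m&(W[...,2]<.08)&(abs(W[...,0]-.538)<.06)&(abs(W[...,1]-.186)<.06)];zt=np.percentile(P[:,2],97);print("white",len(P),zt,fitc(P[P[:,2]>zt-.005]))
goto([.538,.1855,.33],-90)
E
```

```text
yellow 0.2746896829437939 [0.54217364 0.03855782 0.02599166]
white 4129 0.0454417366237061 [0.53753912 0.18568634 0.03680876]
t=6.60 from [0.5427 0.0371 0.3299] [-90.07   1.66 -86.69] shift cm [-14.84   0.42   0.39] rot [ 0.12  3.31 -1.66] rows>=3.6
```

View pics/w3.png

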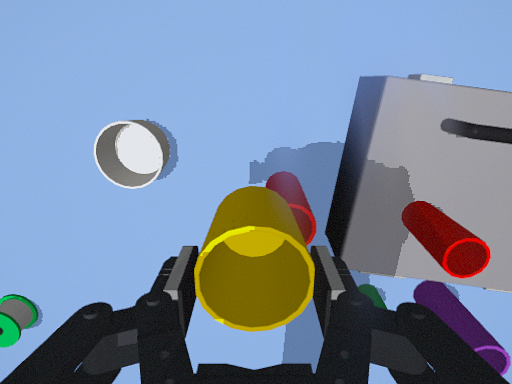

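arm_command:
  rows: [-14.8, 0.4, 0.4, 0.1, 3.3, -1.7, -1, -14.8, 0.4, 0.4, 0.1, 3.3, -1.7, -1, -14.8, 0.4, 0.4, 0.1, 3.3, -1.7, -1, -14.8, 0.4, 0.4, 0.1, 3.3, -1.7, -1, -14.8, 0.4, 0.4, 0.1, 3.3, -1.7, -1, -14.8, 0.4, 0.4, 0.1, 3.3, -1.7, -1, -14.8, 0.4, 0.4, 0.1, 3.3, -1.7, -1, -14.8, 0.4, 0.4, 0.1, 3.3, -1.7, -1]

```text
time: 7.27
ee_pos: [0.5463, 0.0401, 0.3304]
tcp_rot: [-90.0, 1.7, -86.4]
wrist_force: [0.5, -0.3, -0.6]
opening: 0.0535
```

```bash
python3 - <<'E'
from meas import *
goto([.5375,.185,.14],-90)
E
```

```text
t=7.27 from [0.5463 0.0401 0.3304] [-90.04   1.67 -86.39] shift cm [-13.96  19.46   0.05] rot [ 0.1   3.61 -1.66] rows>=5.7
```

```bash
python3 - <<'E'
from meas import *
o=sensors.get_obs();print(np.round(o["q"],1),o["time"])
E
```

```text
[  3.6   5.4  13.5  98.1   1.7 179.9] 7.2667
```

```bash
python3 - <<'E'
from meas import *
goto([.5375,.185,.30],-50)
E
```

```text
t=7.27 from [0.5463 0.0401 0.3304] [-90.04   1.67 -86.39] shift cm [-14.42   3.46   0.04] rot [ -0.49 -36.39  -1.62] rows>=5.1
```

arm_command:
  rows: [-2, 0.5, 0, 0, -7, -0.5, -1, -5, 1, 0, -0.3, -14, -1, -1, -8, 2, 0, -0.4, -21, -1.6, -1, -11, 2.5, 0, -0.5, -28, -1.6, -1, -14, 3.5, 0, -0.5, -35, -1.6, -1, -14.4, 3.5, 0, -0.5, -36.4, -1.6, -1, -14.4, 3.5, 0, -0.5, -36.4, -1.6, -1, -14.4, 3.5, 0, -0.5, -36.4, -1.6, -1, -14.4, 3.5, 0, -0.5, -36.4, -1.6, -1]

```text
time: 8.02
ee_pos: [0.5373, 0.184, 0.3001]
tcp_rot: [-90.0, 0.0, -50.1]
wrist_force: [0.7, 0.6, -0.3]
opening: 0.0536
```

```bash
python3 - <<'E'
from meas import *
c=imaging.camera("wrist"); cv2.imwrite("pics/w4.png",c["pixels"])
W=world(c);h=masks(c).astype(int)
m=(h[...,0]>18)&(h[...,0]<32)&(h[...,1]>120)
P=W[m&(W[...,2]>.09)];zt=np.percentile(P[:,2],97);print("yellow",zt,fitc(P[P[:,2]>zt-.005]))
m=(h[...,1]<60)&(h[...,2]>60)
P=W[m&(W[...,2]<.08)&(abs(W[...,0]-.538)<.06)&(abs(W[...,1]-.186)<.06)];zt=np.percentile(P[:,2],97);print("white",len(P),zt,fitc(P[P[:,2]>zt-.005]))
goto([.5375,.185,.1245],-50)
E
```

```text
yellow 0.2447378611108201 [0.53752832 0.18305558 0.02599882]
white 3943 0.045573871886515877 [0.5382033  0.18629202 0.03677339]
t=8.07 from [0.5374 0.1838 0.3002] [-89.97   0.   -50.14] shift cm [-0.09 17.57  0.08] rot [-0.03 -0.14 -0.  ] rows>=4.2
```

arm_command:
  rows: [-0.2, 3.5, 0.2, 0, 0, 0, -1, -0.2, 7.5, 0.2, 0, 0, 0, -1, -0.2, 11, 0.2, 0, 0, 0, -1, -0.2, 14, 0.2, 0, 0, 0, -1, -0.2, 16, 0.2, 0, 0, 0, -1, -0.2, 17.2, 0.2, 0, 0, 0, -1, -0.2, 17.5, 0.2, 0, 0, 0, -1, -0.2, 17.5, 0.2, 0, 0, 0, -1, -0.2, 17.5, 0.2, 0, 0, 0, -1]

```text
time: 8.82
ee_pos: [0.5379, 0.1872, 0.1257]
tcp_rot: [-89.9, -0.0, -50.1]
wrist_force: [0.0, -0.6, -0.5]
opening: 0.0532
```

```bash
python3 - <<'E'
from meas import *
c=imaging.camera("side"); 
a=c["pixels"][140:300,170:330]; cv2.imwrite("pics/sd4.png",cv2.resize(a,None,fx=3.5,fy=3.5,interpolation=cv2.INTER_CUBIC))
goto([.5375,.185,.1245],-50);print(sensors.get_obs()["wrist_force"])
E
```

```text
t=8.87 from [0.5379 0.1872 0.1256] [-8.992e+01 -1.000e-02 -5.006e+01] shift cm [ 0.14  0.11 -0.18] rot [-0.08 -0.06  0.01] rows>=0.1
[-0.13756272 -0.3538207  -1.73684278]
```

View pics/sd4.png

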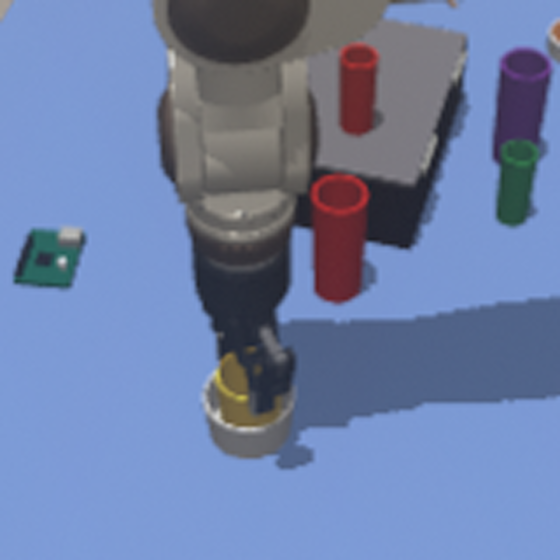

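arm_command:
  rows: [0, 0.2, 0, 0, 0, 0, -1, 0, 0.2, 0, 0, 0, 0, -1, 0, 0.2, 0, 0, 0, 0, 0.5, 0, 0.2, 0, 0, 0, 0, 1, 0, 0.2, 0, 0, 0, 0, 1, 0, 0.2, 0, 0, 0, 0, 1, 0, 0.2, 0, 0, 0, 0, 1, 0, 0.2, 0, 0, 0, 0, 1, 0, -3, 0, 0, 0, 0, 1, 0, -7, 0, 0, 0, 0, 1, 0, -11, 0, 0, 0, 0, 1, 0, -15, 0, 0, 0, 0, 1]

```text
time: 9.87
ee_pos: [0.5369, 0.1874, 0.2762]
tcp_rot: [-90.0, 0.0, -50.0]
wrist_force: [0.8, 0.1, 0.3]
opening: 0.0854
```

```bash
cat > chk.py <<'E'
from meas import *
import sys
c=imaging.camera("wrist"); cv2.imwrite(sys.argv[1],c["pixels"])
W=world(c);h=masks(c).astype(int)
def rep(n,m,zlo,zhi):
    P=W[m&(W[...,2]>zlo)&(W[...,2]<zhi)&(abs(W[...,0]-.538)<.07)&(abs(W[...,1]-.186)<.07)]
    if len(P)<30: print(n,len(P));return
    zt=np.percentile(P[:,2],98);print(n,len(P),round(zt,4),fitc(P[P[:,2]>zt-.004]).round(4))
rep("yellow",(h[...,0]>18)&(h[...,0]<32)&(h[...,1]>120),.01,.2)
rep("white",(h[...,1]<60)&(h[...,2]>60),.02,.08)
rep("red",((h[...,0]<8)|(h[...,0]>172))&(h[...,1]>150),.03,.3)
E
python3 chk.py pics/w5.png; python3 -c "
from h import *
goto([.5066,-.1248,.31],-70)"
```

```text
yellow 2131 0.0701 [0.5374 0.1855 0.026 ]
white 1006 0.0466 [0.5378 0.1862 0.037 ]
red 52 0.2871 [ 0.2939 -0.027   0.3438]
t=9.92 from [0.5381 0.1878 0.2851] [-89.47  -0.18 -49.99] shift cm [ 21.93  -2.63 -22.49] rot [-0.56 20.01  0.08] rows>=7.6
```

View pics/w5.png

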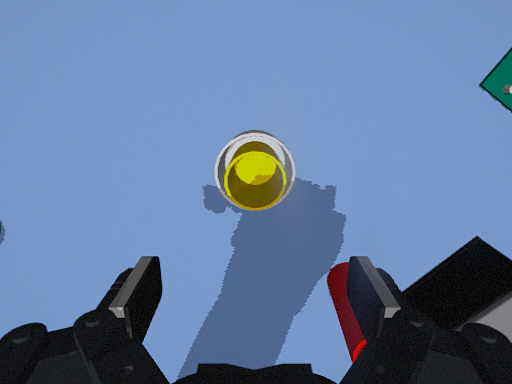

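```bash
python3 -c "
from h import *
goto([.5066,-.1248,.30],-50)"
```

```text
t=9.92 from [0.5381 0.1878 0.2851] [-89.47  -0.18 -49.99] shift cm [ 21.93  -1.63 -22.5 ] rot [-0.53  0.01  0.18] rows>=7.5
```

arm_command:
  rows: [21.9, -1.4, -22.5, 0, 0, 0, 1, 21.9, -1.4, -22.5, 0, 0, 0, 1, 21.9, -1.4, -22.5, 0, 0, 0, 1, 21.9, -1.4, -22.5, 0, 0, 0, 1, 21.9, -1.4, -22.5, 0, 0, 0, 1, 21.9, -1.4, -22.5, 0, 0, 0, 1, 21.9, -1.4, -22.5, 0, 0, 0, 1, 21.9, -1.4, -22.5, 0, 0, 0, 1, 21.9, -1.4, -22.5, 0, 0, 0, 1, 21.9, -1.4, -22.5, 0, 0, 0, 1, 21.9, -1.4, -22.5, 0, 0, 0, 1, 21.9, -1.4, -22.5, 0, 0, 0, 1]

```text
time: 10.92
ee_pos: [0.506, -0.1239, 0.2884]
tcp_rot: [-90.0, 0.0, -49.9]
wrist_force: [-0.4, -0.1, 0.3]
opening: 0.0853
```

```bash
python3 - <<'E'
from meas import *
c=imaging.camera("wrist"); cv2.imwrite("pics/w6.png",c["pixels"][60:384]);pickle.dump(c,open("wrist6.pkl","wb"))
W=world(c);h=masks(c).astype(int)
m=((h[...,0]<8)|(h[...,0]>172))&(h[...,1]>150)
P=W[m&(W[...,2]>.14)];zt=np.percentile(P[:,2],97);print("red",len(P),zt,fitc(P[P[:,2]>zt-.005]))
goto([.5066,-.1248,.23],-50)
E
```

```text
red 2395 0.17434396920089354 [ 0.50683535 -0.1234683   0.01610869]
t=10.97 from [ 0.506  -0.1238  0.2885] [-9.00e+01  4.00e-02 -4.99e+01] shift cm [ 0.12  5.85 -0.02] rot [ 0.    0.1  -0.04] rows>=1.4
```

View pics/w6.png

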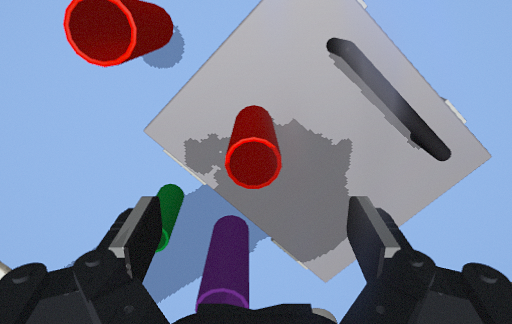

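The crop shows the smaller red cup, standing on the lid at (253,162), between the open jaws. The bigger red one at (100,30) is on the bench and stays there. Descending to the one on the lid.

arm_command:
  rows: [0.0, 3, 0.1, 0, 0, 0, 1, 0, 5.8, 0.1, 0, 0, 0, 1, 0, 5.8, 0.1, 0, 0, 0, 1, 0, 5.8, 0.1, 0, 0, 0, 0, 0, 5.8, 0.1, 0, 0, 0, -1, 0, 5.8, 0.1, 0, 0, 0, -1, 0, 5.8, 0.1, 0, 0, 0, -1, 0, 5.8, 0.1, 0, 0, 0, -1, 0, 5.8, 0.1, 0, 0, 0, -1, 0, 5.8, 0.1, 0, 0, 0, -1, 0, 5.8, 0.1, 0, 0, 0, -1, 0, 5.8, 0.1, 0, 0, 0, -1]

```text
time: 11.97
ee_pos: [0.507, -0.1242, 0.2324]
tcp_rot: [-89.9, -0.1, -50.0]
wrist_force: [-0.4, 0.6, 6.2]
opening: 0.0351
```

arm_command:
  rows: [0, -2, 0, 0, 0, 0, -1, 0, -5, 0, 0, 0, 0, -1, 0, -8, 0, 0, 0, 0, -1, 0, -9, 0, 0, 0, 0, -1, 0, -9, 0, 0, 0, 0, -1, 0, -9, 0, 0, 0, 0, -1]

```text
time: 12.47
ee_pos: [0.5069, -0.1243, 0.3206]
tcp_rot: [-90.0, -0.0, -50.0]
wrist_force: [-0.2, 0.7, -0.8]
opening: 0.0356
```

```bash
python3 - <<'E'
from meas import *
goto([.5375,.1858,.32],-50)
E
```

```text
t=12.47 from [ 0.5069 -0.1243  0.3206] [-8.997e+01 -2.000e-02 -5.000e+01] shift cm [-21.79   0.07  22.28] rot [-0.03  0.    0.02] rows>=7.5
```

arm_command:
  rows: [-21.8, 0, 22.3, 0, 0, 0, -1, -21.8, 0, 22.3, 0, 0, 0, -1, -21.8, 0, 22.3, 0, 0, 0, -1, -21.8, 0, 22.3, 0, 0, 0, -1, -21.8, 0, 22.3, 0, 0, 0, -1, -21.8, 0, 22.3, 0, 0, 0, -1, -21.8, 0, 22.3, 0, 0, 0, -1, -21.8, 0, 22.3, 0, 0, 0, -1, -21.8, 0, 22.3, 0, 0, 0, -1, -21.8, 0, 22.3, 0, 0, 0, -1, -21.8, 0, 22.3, 0, 0, 0, -1, -21.8, 0, 22.3, 0, 0, 0, -1]

```text
time: 13.47
ee_pos: [0.5372, 0.1851, 0.3201]
tcp_rot: [-90.1, 0.0, -50.1]
wrist_force: [0.7, -0.1, -0.5]
opening: 0.0351
```

```bash
python3 chk.py pics/w7.png;python3 - <<'E'
from meas import *
goto([.5375,.1858,.20],-50)
E
```

```text
yellow 1452 0.0702 [0.5375 0.1854 0.0259]
white 813 0.0472 [0.5379 0.1861 0.037 ]
red 6950 0.2622 [0.538  0.1844 0.0162]
t=13.52 from [0.5372 0.185  0.3204] [-9.003e+01  3.000e-02 -5.008e+01] shift cm [-0.04 12.04  0.08] rot [ 0.03 -0.08 -0.03] rows>=2.9
```

View pics/w7.png

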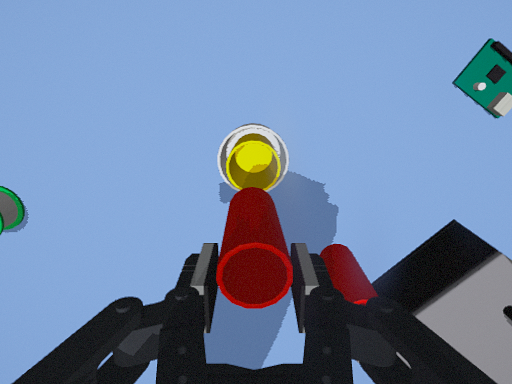

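arm_command:
  rows: [-0.1, 3.5, 0, 0, 0, 0, -1, -0.1, 7.5, 0, 0, 0, 0, -1, -0.1, 11, 0, 0, 0, 0, -1, -0.1, 14, 0, 0, 0, 0, -1, -0.1, 16, 0, 0, 0, 0, -1, -0.1, 16.7, 0, 0, 0, 0, -1, -0.1, 16.9, 0, 0, 0, 0, -1, -0.1, 16.9, 0, 0, 0, 0, -1, -0.1, 16.9, 0, 0, 0, 0, -1]

```text
time: 14.27
ee_pos: [0.5369, 0.1863, 0.1525]
tcp_rot: [-90.0, 0.0, -50.1]
wrist_force: [-0.3, 0.2, -0.6]
opening: 0.0351
```

arm_command:
  rows: [0, 0.1, 0, 0, 0, 0, -1, 0, 0.1, 0, 0, 0, 0, -1, 0, 0.1, 0, 0, 0, 0, 0, 0, 0.1, 0, 0, 0, 0, 0.5, 0, 0.1, 0, 0, 0, 0, 1, 0, 0.1, 0, 0, 0, 0, 1, 0, 0.1, 0, 0, 0, 0, 1, 0, 0.1, 0, 0, 0, 0, 1, 0, -3, 0, 0, 0, 0, 1, 0, -7, 0, 0, 0, 0, 1, 0, -11, 0, 0, 0, 0, 1, 0, -15, 0, 0, 0, 0, 1]

```text
time: 15.27
ee_pos: [0.5362, 0.1868, 0.3033]
tcp_rot: [-90.0, 0.0, -50.0]
wrist_force: [0.8, 0.6, 0.7]
opening: 0.0851
```

```bash
python3 chk.py pics/w8.png;python3 - <<'E'
from meas import *
print(sensors.get_obs()["ee_pos"],sensors.get_obs()["time"])
# bar & lid from wrist6 and wrist1
for n in ["wrist1","wrist6"]:
    c=pickle.load(open(n+".pkl","rb"));W=world(c);h=masks(c).astype(int)
    m=(W[...,2]>.12)&(W[...,2]<.14)&(h[...,2]<80)&(W[...,0]>.56)&(W[...,0]<.63)
    P=W[m];cc=P.mean(0);u,s,vt=np.linalg.svd(P[:,:2]-cc[:2],full_matrices=False);e=(P[:,:2]-cc[:2])@vt[0]
    lo,hi=np.percentile(e,[.5,99.5]);print(n,len(P),cc.round(4),np.percentile(P[:,2],99).round(4),"dir",np.degrees(np.arctan2(vt[0,1],vt[0,0])),(cc[:2]+vt[0]*(lo+hi)/2).round(4),hi-lo)
    m=(abs(W[...,2]-.0885)<.004)&(h[...,1]<70)&(W[...,0]>.38)
    P=W[m];print(cv2.minAreaRect((P[:,:2]*1000).astype(np.float32)),np.median(P[:,2]))
E
```

```text
yellow 917 0.0704 [0.5372 0.1854 0.0261]
white 899 0.0474 [0.5377 0.1861 0.0371]
red 1312 0.0945 [0.5365 0.1872 0.0162]
[0.53704737 0.18710465 0.31201498] 15.3167
wrist1 3084 [ 0.593  -0.1864  0.1334] 0.1358 dir -94.17335743500503 [ 0.593  -0.1864] 0.11696114393854677
((526.9088745117188, -180.8697967529297), (239.7535858154297, 203.51950073242188), 85.92251586914062) 0.08857755614606941
wrist6 1274 [ 0.591  -0.2057  0.1331] 0.1359 dir -92.81354116005322 [ 0.592  -0.1838] 0.11795421621219798
((529.597412109375, -142.0893096923828), (317.8566589355469, 203.8389892578125), 85.96327209472656) 0.08876058050736518
```

View pics/w8.png

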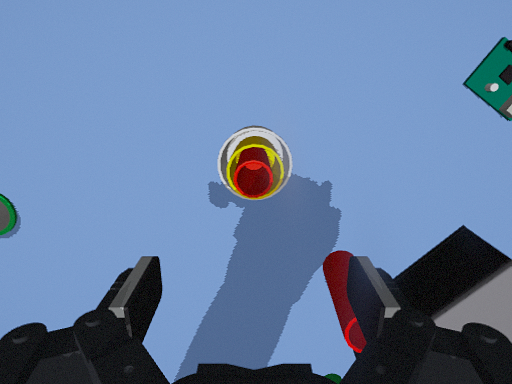

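```bash
python3 - <<'E'
from meas import *
goto([.592,-.1855,.28],-4.1)
E
```

```text
t=15.32 from [0.537  0.1871 0.312 ] [-89.47  -0.17 -49.99] shift cm [ 32.06   3.12 -19.78] rot [ -0.43 -45.89   0.38] rows>=9.1
```

arm_command:
  rows: [32.1, 3.5, -19.8, 0, -45.9, 0, 1, 32.1, 3.5, -19.8, 0, -45.9, 0, 1, 32.1, 3.5, -19.8, 0, -45.9, 0, 1, 32.1, 3.5, -19.8, 0, -45.9, 0, 1, 32.1, 3.5, -19.8, 0, -45.9, 0, 1, 32.1, 3.5, -19.8, 0, -45.9, 0, 1, 32.1, 3.5, -19.8, 0, -45.9, 0, 1, 32.1, 3.5, -19.8, 0, -45.9, 0, 1, 32.1, 3.5, -19.8, 0, -45.9, 0, 1, 32.1, 3.5, -19.8, 0, -45.9, 0, 1, 32.1, 3.5, -19.8, 0, -45.9, 0, 1, 32.1, 3.5, -19.8, 0, -45.9, 0, 1]

```text
time: 16.32
ee_pos: [0.5912, -0.1875, 0.2657]
tcp_rot: [-90.0, 0.1, -4.2]
wrist_force: [1.3, 0.8, -0.5]
opening: 0.0852
```

```bash
python3 - <<'E'
from meas import *
c=imaging.camera("wrist");cv2.imwrite("pics/w9.png",c["pixels"]);W=world(c);h=masks(c).astype(int)
m=(W[...,2]>.12)&(W[...,2]<.14)&(h[...,2]<80)&(W[...,0]>.56)&(W[...,0]<.63)
P=W[m];cc=P.mean(0);u,s,vt=np.linalg.svd(P[:,:2]-cc[:2],full_matrices=False);e=(P[:,:2]-cc[:2])@vt[0]
lo,hi=np.percentile(e,[.5,99.5]);print(len(P),cc.round(4),"dir",np.degrees(np.arctan2(vt[0,1],vt[0,0])),(cc[:2]+vt[0]*(lo+hi)/2).round(4),hi-lo)
goto([.592,-.1855,.182],-4.1)
E
```

```text
2800 [ 0.5938 -0.1789  0.1335] dir -93.95986192875085 [ 0.5934 -0.1838] 0.11742469507439351
t=16.37 from [ 0.5912 -0.1864  0.2662] [-8.996e+01  6.000e-02 -4.150e+00] shift cm [0.08 8.42 0.08] rot [-0.04 -0.05 -0.06] rows>=2.0
```

View pics/w9.png

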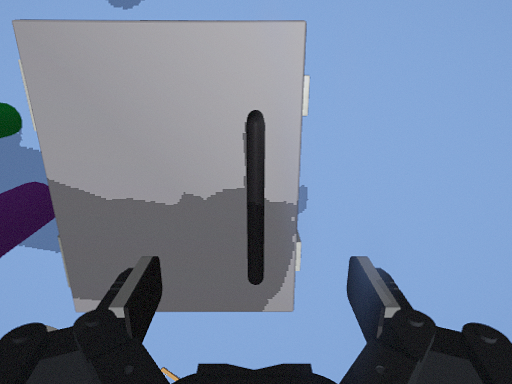

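arm_command:
  rows: [0.1, 3, 0.1, 0, 0, 0, 1, 0.1, 6, 0.1, 0, 0, 0, 1, 0.1, 8, 0.1, 0, 0, 0, 1, 0.1, 8.4, 0.1, 0, 0, 0, 1, 0.1, 8.4, 0.1, 0, 0, 0, 0, 0.1, 8.4, 0.1, 0, 0, 0, -0.4, 0.1, 8.4, 0.1, 0, 0, 0, -0.6, 0.1, 8.4, 0.1, 0, 0, 0, -1, 0.1, 8.4, 0.1, 0, 0, 0, -1, 0.1, 8.4, 0.1, 0, 0, 0, -1, 0.1, 8.4, 0.1, 0, 0, 0, -1, 0.1, 8.4, 0.1, 0, 0, 0, -1]
  force: 40

```text
time: 17.37
ee_pos: [0.592, -0.1853, 0.1834]
tcp_rot: [-90.0, 0.0, -4.1]
wrist_force: [-5.0, 1.3, 4.4]
opening: 0.0108
```

arm_command:
  rows: [0, 0, 0, 0, 0, 0, -1, 0, 0, 0, 0, 0, 0, -1, 0, 0, 0, 0, 0, 0, -1]

```text
time: 17.62
ee_pos: [0.592, -0.1853, 0.1834]
tcp_rot: [-90.0, 0.0, -4.1]
wrist_force: [-4.5, 1.1, 5.0]
opening: 0.0105
```

```bash
python3 - <<'E'
from meas import *
goto([.592,-.1855,.182],-4.1);o=sensors.get_obs();print(o["wrist_force"],o["opening"])
R0=17.184;p0=np.radians(16.22)
for t in range(3,63,3):
    a=p0+np.radians(t);print(t,round(R0*(np.cos(a)-np.cos(p0)),2),round(-R0*(np.sin(a)-np.sin(p0)),2))
E
```

```text
t=17.62 from [ 0.592  -0.1853  0.1834] [-8.999e+01  3.000e-02 -4.100e+00] shift cm [ 0.    0.14 -0.02] rot [-0.01 -0.   -0.03] rows>=0.0
[-4.49729953  1.06111607  4.97941575] 0.01054181739908623
3 -0.27 -0.86
6 -0.59 -1.7
9 -0.95 -2.52
12 -1.36 -3.33
15 -1.8 -4.11
18 -2.29 -4.86
21 -2.82 -5.59
24 -3.38 -6.3
27 -3.98 -6.97
30 -4.61 -7.61
33 -5.28 -8.21
36 -5.97 -8.78
39 -6.7 -9.31
42 -7.45 -9.81
45 -8.23 -10.26
48 -9.03 -10.67
51 -9.85 -11.04
54 -10.68 -11.37
57 -11.54 -11.65
60 -12.41 -11.89
```

arm_command:
  rows: [-0.1, -0.4, 0, 0, 0, 0, -1, -0.27, -0.86, 0, 0, 0, 0, -1, -0.59, -1.7, 0, 0, 0, 0, -1, -0.95, -2.52, 0, 0, 0, 0, -1, -1.36, -3.33, 0, 0, 0, 0, -1, -1.8, -4.11, 0, 0, 0, 0, -1, -2.29, -4.86, 0, 0, 0, 0, -1, -2.82, -5.59, 0, 0, 0, 0, -1, -3.38, -6.3, 0, 0, 0, 0, -1, -3.98, -6.97, 0, 0, 0, 0, -1, -4.3, -7.3, 0, 0, 0, 0, -1, -4.61, -7.61, 0, 0, 0, 0, -1]

```text
time: 18.62
ee_pos: [0.5469, -0.1821, 0.2608]
tcp_rot: [-90.0, -0.2, -4.1]
wrist_force: [8.2, -0.9, 2.9]
opening: 0.0102
```

```bash
python3 - <<'E'
from meas import *
o=sensors.get_obs();print({k:np.round(o[k],4) for k in ("time","ee_pos","tcp_rot","wrist_force","torque","opening")})
c=imaging.camera("scene");cv2.imwrite("pics/s10.png",cv2.resize(c["pixels"][60:300,100:340],None,fx=2.5,fy=2.5,interpolation=cv2.INTER_CUBIC))
E
```

```text
{'time': np.float64(18.6167), 'ee_pos': array([ 0.5469, -0.1821,  0.2608]), 'tcp_rot': array([-90.0113,  -0.2436,  -4.0841]), 'wrist_force': array([ 8.193 , -0.9153,  2.8527]), 'torque': array([-0.0989, -1.9528,  0.0301]), 'opening': np.float64(0.0102)}
```

View pics/s10.png

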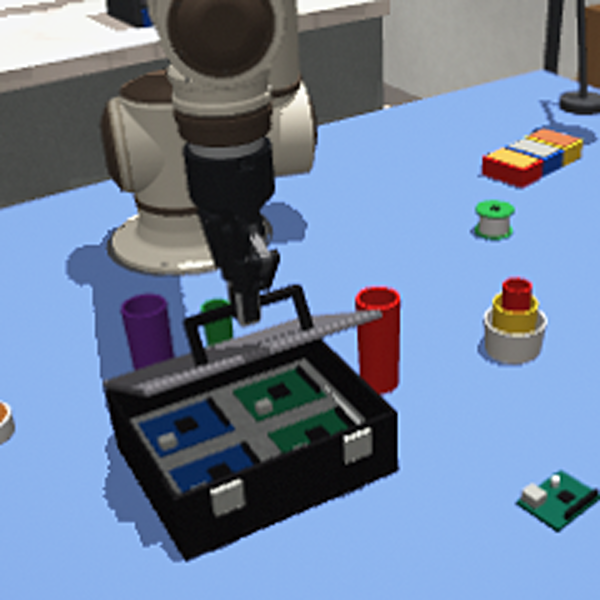

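arm_command:
  rows: [-0.67, -0.6, 0, 0, 0, 0, -1, -1.36, -1.17, 0, 0, 0, 0, -1, -2.09, -1.7, 0, 0, 0, 0, -1, -2.84, -2.2, 0, 0, 0, 0, -1, -3.62, -2.65, 0, 0, 0, 0, -1, -4.42, -3.06, 0, 0, 0, 0, -1, -5.24, -3.43, 0, 0, 0, 0, -1, -6.07, -3.76, 0, 0, 0, 0, -1, -6.93, -4.04, 0, 0, 0, 0, -1, -7.4, -4.15, 0, 0, 0, 0, -1, -7.8, -4.28, 0, 0, 0, 0, -1, -7.8, -4.28, 0, 0, 0, 0, -1]

```text
time: 19.67
ee_pos: [0.4685, -0.1764, 0.3043]
tcp_rot: [-90.0, -0.3, -4.1]
wrist_force: [6.0, 0.7, 10.7]
opening: 0.0104
```

arm_command:
  rows: [0, 0, 0, 0, 0, 0, -1, 0, 0, 0, 0, 0, 0, -1, 0, 0, 0, 0, 0, 0, -1, 0, 0, 0, 0, 0, 0, -1]

```text
time: 20.0
ee_pos: [0.4692, -0.1764, 0.3041]
tcp_rot: [-90.0, -0.3, -4.1]
wrist_force: [5.7, 0.6, 11.3]
opening: 0.0102
```

```bash
python3 - <<'E'
from meas import *
c=imaging.camera("scene");cv2.imwrite("pics/s11.png",cv2.resize(c["pixels"][60:300,100:340],None,fx=2.5,fy=2.5,interpolation=cv2.INTER_CUBIC));pickle.dump(c,open("scene11.pkl","wb"))
d=imaging.camera("side");cv2.imwrite("pics/sd11.png",cv2.resize(d["pixels"][60:300,150:390],None,fx=2.5,fy=2.5,interpolation=cv2.INTER_CUBIC));pickle.dump(d,open("side11.pkl","wb"))
o=sensors.get_obs();print({k:np.round(o[k],4) for k in ("time","ee_pos","tcp_rot","wrist_force","torque","opening")})
# lid angle via gripper: bar pos in case frame
cx=np.array([np.cos(np.radians(4.1)),-np.sin(np.radians(4.1))]);ctr=np.array([.527,-.1808])
g=np.array(o["ee_pos"])+R.from_euler("xyz",o["tcp_rot"],degrees=True).apply([0,.054,0])
x=(g[:2]-ctr)@cx+.1;z=g[2]-.0805;print("bar rel hinge",x,z,np.hypot(x,z),"angle",np.degrees(np.arctan2(z,x))-16.22)
# lid plane from scene depth
for cam in (c,d):
    W=world(cam);h=masks(cam).astype(int)
    q=(W[...,:2]-ctr);X=q@cx;Y=q@np.array([-cx[1],cx[0]]);Z=W[...,2]
    lx=X+.1;lz=Z-.0805
    m=(abs(Y)<.115)&(lz>.04)&(lx>0.02)&(lx<.13)&(h[...,1]<80)&(abs(np.degrees(np.arctan2(lz,lx))-60)<12)
    P=np.stack([lx[m],lz[m]],1)
    if len(P)>50:
        f=np.polyfit(P[:,1],P[:,0],1);print("lid",len(P),"angle",np.degrees(np.arctan2(1,f[0])))
E
```

```text
{'time': np.float64(20.1), 'ee_pos': array([ 0.4692, -0.1764,  0.3041]), 'tcp_rot': array([-90.0292,  -0.2888,  -4.0816]), 'wrist_force': array([ 5.4468,  1.0726, 11.3612]), 'torque': array([ 0.0862, -1.4424, -0.0056]), 'opening': np.float64(0.0102)}
bar rel hinge 0.04230020949605162 0.16958505165023313 0.17478099858572183 angle 59.774304110195715
lid 3235 angle 68.14473754205355
lid 1253 angle 66.81327459181743
```

View pics/s11.png

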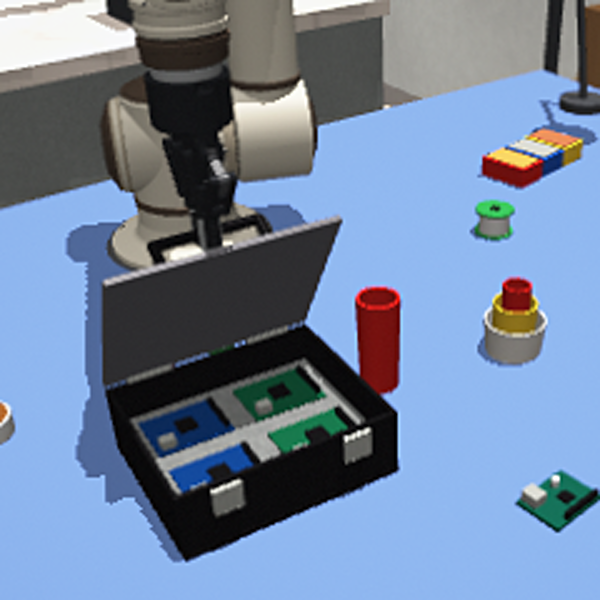

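View pics/sd11.png

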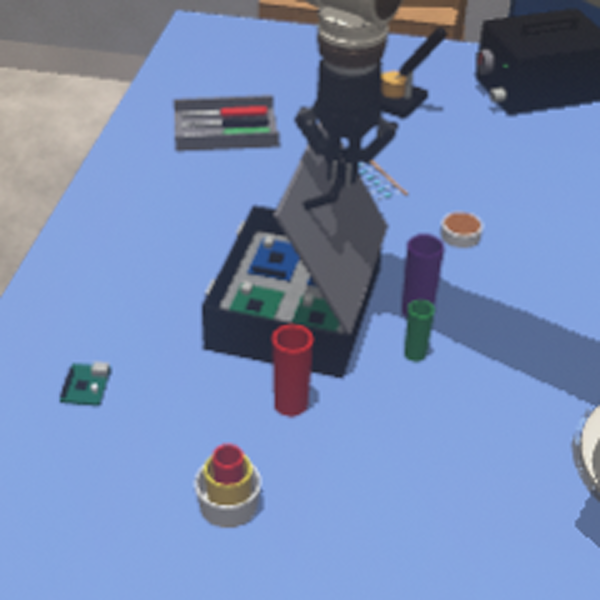

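The kinematics say 59.8° but the depth fits say 67-68°. My mask may be picking up other points, such as the gripper, so I'll do a proper robust plane fit.

```bash
python3 - <<'E'
from meas import *
cx=np.array([np.cos(np.radians(4.1)),-np.sin(np.radians(4.1))]);ctr=np.array([.527,-.1808])
for n,(r0,r1,c0,c1) in {"scene11":(60+275//3,200,144,225),"side11":(60+75,170,265,290)}.items():
    cam=pickle.load(open(n+".pkl","rb"));W=world(cam);h=masks(cam).astype(int)
    if n=="scene11": poly=np.array([[110,290],[320,230],[297,320],[112,375]])/2.5+[100,60]
    else: poly=np.array([[290,200],[312,172],[372,230],[345,310]])/2.5+[150,60]
    mk=np.zeros(W.shape[:2],np.uint8);cv2.fillPoly(mk,[poly.astype(np.int32)],1)
    P=W[(mk>0)&~np.isnan(W[...,0])]
    rng=np.random.default_rng(0);best=0
    for _ in range(400):
        a,b,c=P[rng.choice(len(P),3,replace=False)];v=np.cross(b-a,c-a);L=np.linalg.norm(v)
        if L<1e-6: continue
        v/=L;i=abs((P-a)@v)<.003
        if i.sum()>best: best=i.sum();bi=i
    Q=P[bi];cc=Q.mean(0);v=np.linalg.svd(Q-cc,full_matrices=False)[2][2]
    v*=np.sign(v[2]);hx=v[:2]@cx
    q=(Q[:,:2]-ctr)@cx+.1
    print(n,len(P),best,v.round(3),"tilt",np.degrees(np.arctan2(np.hypot(v[0],v[1]),v[2])),"lx,lz range",np.percentile(q,[1,99]).round(3),np.percentile(Q[:,2],[1,99]).round(3))
    print(" mean pt rel hinge", q.mean().round(4),(Q[:,2].mean()-.0805).round(4),"ang",np.degrees(np.arctan2(Q[:,2].mean()-.0805,q.mean())))
E
```

```text
scene11 2754 2754 [-0.86   0.063  0.506] tilt 59.61046378628521 lx,lz range [0.009 0.098] [0.093 0.243]
 mean pt rel hinge 0.0571 0.0933 ang 58.541952733394794
side11 870 805 [-0.86   0.06   0.507] tilt 59.554448865182124 lx,lz range [0.007 0.087] [0.11  0.247]
 mean pt rel hinge 0.0426 0.0904 ang 64.7617943651378
```

Clean plane fits give 59.6° from both cameras, which matches the 59.8° from the arm pose. The nested cups and the bystanders look undisturbed, and the grip is steady. Handing in.

```bash
python3 - <<'E'
from h import *
print(bot.job_done());o=sensors.get_obs();print(o["time"],o["ee_pos"],o["wrist_force"],o["opening"])
E
```

```text
the job is handed in; nothing more can be done
None
the job is handed in; nothing more can be done
```

The yellow cup is nested in the white one and the smaller red cup in the yellow one. The gripper is holding the lid at about 60° by its handle, and the job was handed in at about 20 s with no verdict reported.

- **Cups:** after each release the wrist camera showed the cup centred within about 2 mm. The rims were at 70 mm (yellow, 69 expected) and 94.5 mm (red, 93 expected). The last side and scene pictures show the stack upright.
- **Lid:** plane fits from two cameras gave 59.6° and the arm pose gave 59.8°. The pinch on the bar was closed and the TCP stayed steady, with about 12 N on the wrist. A first rough depth fit read 67–68°. Its mask was loose, so I dropped it for the cleaner plane fits.
- **Hiccup:** while carrying the yellow cup, the last joint reached the end of its range and the move stalled. I turned the tool to a different yaw and carried on, and nothing was touched.
- **Bystanders:** the spool and circuit board look unmoved in the last pictures. The flux tin does too, though the scene crop cuts it off. I judged this by eye and did not re-measure them. The bigger red cup and the green and purple ones were left alone.

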